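# Clear the pipette rest and lay the pipette level in it

## Robot

A 6-joint arm with a two-finger parallel gripper is mounted at the origin on the work surface. World frame = base frame: x ahead of the robot, y to its left, z up, the work surface at z = 0. Lengths are in mm, angles in degrees, forces in N, time in s.
With the tool pointing down it reaches from about 350 to 1000 mm from the base axis. Payload 7.1 kg.
Tool frame: the origin (TCP) lies on the centre line of the jaws, within the pads' length; the fingertips stand 14 mm ahead of it and the grasp point (between the pads) lies 5 mm behind it; z points along the fingers, y is the line along which they close (so a half turn about z gives the same grasp; the last joint's range is limited). The gripper opens to 85 mm and grips with 20 to 120 N. Pads are 22 mm wide; open, the fingers measure 114 mm over their backs; the gripper's body (76 mm by 85 mm) begins 54 mm behind the grasp point. The pads swing forward as they close: fully open they stand 13 mm farther back than shut.
Start: joints at [74.485, 24.242, 93.386, -0, 62.372, -1.089], TCP at [155.686, 605.282, 245.319] pointing down, gripper open.
Joint ranges: [-172.04, 172.04], [-51.8, 120.97], [4.93, 147.93], [-75.15, 255.16], [6.16, 154.13], [-145.62, 145.62]. Speed limits (degrees/s): [136.94, 136.94, 172.46, 180, 180, 180].

## Interface

Orientations are given as [roll, pitch, yaw] about the fixed x, y, z axes, in that order (R = Rz(yaw) Ry(pitch) Rx(roll)).
In Python, from workcell import get_state, optics, close_job gives the robot as it stands.
- The arm moves only by the tool drive_tool, never from a script. Its argument "increments" is a list of rows, each a list of 7 numbers: the shift along the tool's x, y, z in m, then the turn, a rotation vector about the tool's x, y, z in degrees, then the finger opening in m, from 0 to 0.0854. A call has 1 to 8 rows; each row is the pose to reach, as a shift and turn from the pose commanded when the call began, along the tool's axes at that moment; what a row does not reach only later rows make up. A row lasts 1/12 s, in which the tool goes at most 41.7 mm and 7.16 degrees, less where a joint would pass 70% of its speed; a pose out of reach is approached as far as the arm can. A call with a gripper value outside its range is refused whole. The fingers move at their own pace and stop on an object; "grip_force" is the grip in N (left out, the last holds). Time passes only in rows, so rows that repeat a pose let the fingers close. It gives the time, the measured TCP pose, the force, the opening and the grip force at its end, in the units of the state.
- get_state(): the state, without advancing time (a new reading comes with each control period).
- optics.capture(name): name is "scene" or "top" or "wrist"; returns the picture (400x640x3 uint8, red, green, blue); there is no depth.
- optics.camera_model(name): a dict with "fx", "fy", "cx", "cy" (pixels), "extrinsics" (4x4, takes a point from camera to world coordinates). Camera axes: x right, y down, z forward; pixel columns grow to the right and rows downward; lengths in mm; the calibration is good to about 2 mm. A picture is of the moment at which its call begins: read the wrist's pose just before it. camera_model takes no time and is no camera call; for the wrist camera it gives the pose at the moment of the call.
- close_job(): hands the job in; it is judged then, once.
The state is a dict: "clock": time; "q": joint angles; "qvel": joint speeds; "tau": joint torques, N m; "tool_pos": TCP position; "ee_rot": TCP orientation; "ft_force": force on the tool from outside, world axes, zero at the start; "ft_torque": the same for the moment, N m; "width": opening from 0.0 (shut) to 1.0 (fully open); "gripper_force": force on a finger pad.
Only numpy, scipy, OpenCV 4.12 (cv2) and the standard library are available. Lean on these libraries where they do the work, as an engineer would, in place of code of your own. Each camera call takes 0.05 s, during which the arm holds its last target. There are 200 camera calls.

## Task

The white handled jug has been left standing in the pipette rest: lift it out and set it down upright on the blue tile, with its whole foot on the tile. Then lay the blue pipette in the two V notches of the rest, thick white neck in the wide notch and thin white tip end in the narrow one, so that it lies level and is fully down in both. Set both down gently rather than dropping them, keep the jug upright, and leave the bottles and the tip box where they are.

Things in the scene. Friction and masses are not known exactly. Their poses are not given: they have to be found in the camera images.
- rack_seat (a point): Pipette rest, fixed: grey base plate 150 x 84 x 10 mm, two upright black saddle plates across it, each 12 mm thick (x), 56 mm wide (y), centred at x = -55 and +55 mm (98 mm clear between). Point: midway between them, 60 mm above the bench; the seated pipette's centre is here, its axis along x, tip towards +x. z up.
- rack_wide (a point): Bottom of the rest's wide 90-degree V notch, mid-thickness of its saddle plate (x = -55 mm), 43 mm above the bench; the notch is 40 mm wide at its mouth, the plate's top at 63 mm. Takes the pipette's neck. Axes as rack_seat.
- rack_narrow (a point): Bottom of the rest's narrow 90-degree V notch, mid-thickness of its saddle plate (x = +55 mm), 53 mm above the bench; the notch is 30 mm wide at its mouth, the plate's top at 68 mm. Takes the pipette's thin shaft. Axes as rack_seat.
- pipette_center (a point): Centre of the blue pipette's body (14 mm above the bench as it lies). Loose, 195 mm long, about 0.12 kg. x runs along its axis to the tip, z up as it lies. Along x in mm: -95 to -80 orange button 16 dia; to -40 white neck 24 dia; to +40 blue body 28 x 28 square (grasp here), with a 10 mm high finger hook on top at -38 to -30; to +85 white shaft 10 dia; to +100 orange tip.
- pipette_tip (a point): End of the pipette's tip, on its axis, 100 mm from pipette_center; same axes.
- jug_center (a point): White plastic jug, loose, empty, open at the top, about 0.15 kg, standing at the start on the rest's base plate between the saddles. 100 mm tall, outside diameter 64 mm at the foot and 68 mm at the rim, wall 4 mm. The point is on its axis, half-way up (50 mm above its foot). z is up, x points to the handle.
- jug_handle (a point): Grip point on the jug's handle, 62 mm from the jug's axis and 65 mm above its foot, at the centre of the handle's upright bar: the bar is 12 x 12 mm in section and runs from 28 to 90 mm above the foot. 22 mm of space between bar and jug. Axes as jug_center (x points outward from the jug).
- tile_top (a point): Blue square ceramic tile, 150 x 150 mm, 8 mm thick, fixed flat on the bench; the point is the centre of its upper face, x and y run parallel to its edges.
- reagent: Bystander: glass reagent bottle with blue cap, loose, 86 mm dia, 180 mm tall; origin at the centre of its underside.
- washbottle: Bystander: white wash bottle with red collar and thin bent spout, loose, 72 mm dia, about 200 mm tall; origin at the centre of its underside.
- tipbox: Bystander: grey pipette-tip box, loose, 80 x 120 mm, 53 mm tall; origin at the centre of its underside.
Not all that is in view belongs to the job. Leave any orange look-alike of the part that bears rack_seat alone.

How it is judged:
By the outcome, as a careful person would: the job done as asked, in the order asked, and still so for the second after the job is handed in, with the robot touching nothing.
It also fails if it takes over 61 s, if anything falls off the work surface, if the arm or the gripper's body presses on something with over 40 N, if the wrist force passes 120 N, or if a joint passes its speed limit or range.

## Working session

There is one attempt and no reset: what is moved stays moved. The work goes in short steps, Python scripts to look and compute and a tool call to move; the robot and the scene stay as the last step left them, time stands still between calls to the robot, and variables do not carry over. Pictures are saved under pics/ and viewed, at most 11 in all, crops included, and the job is handed in when it is done.

Besides the shell and the picture viewer there is one more tool, called after "Request:" as name([rows], argument=value, ...), one row to a line, values as JSON. drive_tool: Moves the arm, as the interface text tells. Its arguments: {"type":"object","properties":{"increments":{"type":"array","items":{"type":"array","items":{"type":"number"}}},"grip_force":{"type":"number"}},"required":["increments"]}

```bash
mkdir -p pics; ls
python3 - <<'E'
from workcell import get_state, optics
import cv2,numpy as np
s=get_state();print(s)
for n in("scene","top"):
    im=optics.capture(n);cv2.imwrite(f"pics/{n}0.png",im[:,:,::-1]);m=optics.camera_model(n);print(n,m)
E
```

```text
pics
{'clock': 0.0, 'q': array([ 7.44849300e+01,  2.42845396e+01,  9.34323375e+01,  5.51545279e-04,
        6.23727729e+01, -1.08610305e+00]), 'qvel': array([-0.02229245,  0.01679286, -0.05837424, -0.01948615,  0.01590024,
       -0.03592646]), 'tau': array([-5.42161360e-04, -5.57374585e+01, -2.81740773e+01, -1.64385151e-04,
        7.65406410e-03, -2.02950667e-05]), 'tool_pos': array([155.54024084, 604.78418046, 244.53829211]), 'ee_rot': array([-1.79910375e+02, -2.18748166e-03,  1.65570775e+02]), 'ft_force': array([-0.13883303, -0.45349553, -0.08976334]), 'ft_torque': array([-0.01387803, -0.02412981,  0.00353777]), 'gripper_force': 0.0, 'width': 1.0006784207748354}
scene {'fx': 434.241610258767, 'fy': 434.241610258767, 'cx': 318.65069190834276, 'cy': 196.01983277574547, 'extrinsics': array([[-8.05960664e-01,  4.54476169e-01, -3.79313617e-01,
         1.06035727e+03],
       [ 5.91684880e-01,  5.98614751e-01, -5.39971651e-01,
         7.43070932e+02],
       [-1.83415205e-02, -6.59630042e-01, -7.51366619e-01,
         1.09309571e+03],
       [ 0.00000000e+00,  0.00000000e+00,  0.00000000e+00,
         1.00000000e+00]])}
top {'fx': 374.02196638425744, 'fy': 374.02196638425744, 'cx': 318.8808216962496, 'cy': 205.9299105816217, 'extrinsics': array([[-2.13315842e-02, -9.73252713e-01,  2.28744661e-01,
         3.46473743e+02],
       [-9.99756702e-01,  2.20498190e-02,  5.84284446e-04,
         1.38507070e+01],
       [-5.61243480e-03, -2.28676544e-01, -9.73486281e-01,
         1.05189183e+03],
       [ 0.00000000e+00,  0.00000000e+00,  0.00000000e+00,
         1.00000000e+00]])}
```

View pics/scene0.png

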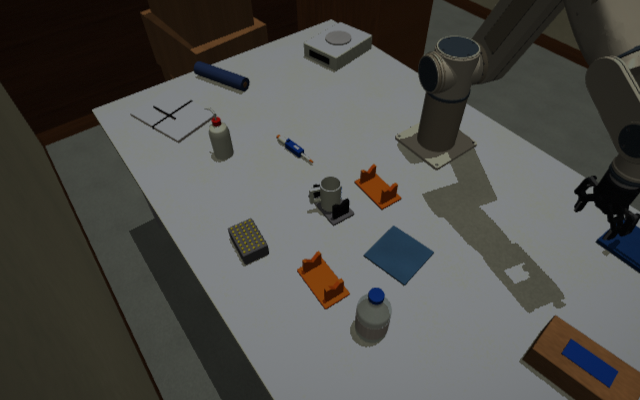

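View pics/top0.png

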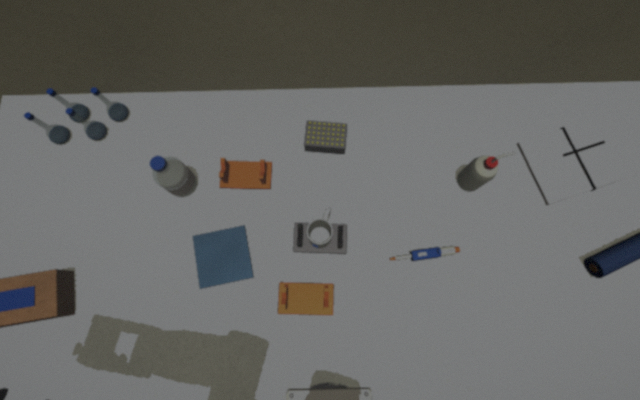

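The grey rest with the jug is at top-view (320,236). The orange look-alikes at (246,174) and (306,298) stay untouched. The blue tile is at (223,256), the pipette at (425,254), the reagent bottle at (170,173), the wash bottle at (480,170) and the tip box at (326,137). I'll measure and confirm with an enlarged crop.

```bash
cat > h.py <<'E'
import numpy as np,cv2
from workcell import get_state, optics
from scipy.spatial.transform import Rotation as Rn
def ray(m,u,v):
    E=m["extrinsics"];d=E[:3,:3]@np.array([(u-m["cx"])/m["fx"],(v-m["cy"])/m["fy"],1]);return E[:3,3],d
def onz(m,uv,z):
    o,d=ray(m,*uv);return o+d*(z-o[2])/d[2]
def two(ma,a,mb,b):
    o1,d1=ray(ma,*a);o2,d2=ray(mb,*b)
    t=np.linalg.lstsq(np.c_[d1,-d2],o2-o1,rcond=None)[0]
    p,q=o1+d1*t[0],o2+d2*t[1];return (p+q)/2,np.linalg.norm(p-q)
def tool():
    s=get_state();return np.array(s["tool_pos"]),Rn.from_euler("xyz",s["ee_rot"],degrees=True)
def delta(p,rpy):
    """shift (m) and rotvec (deg) in tool axes to reach world pose"""
    t,R=tool();print("shift m",np.round(R.inv().apply(np.array(p)-t)/1000,4),"rot",np.round((R.inv()*Rn.from_euler("xyz",rpy,degrees=True)).as_rotvec(degrees=True),2))
E
python3 - <<'E'
from h import *
np.set_printoptions(precision=1,suppress=True)
im=cv2.imread("pics/top0.png");m=optics.camera_model("top");hsv=cv2.cvtColor(im,cv2.COLOR_BGR2HSV)
for n,z,(x0,y0,x1,y1) in(("tile",8,(180,215,265,300)),("pip",14,(405,240,445,270))):
    k=np.zeros(im.shape[:2],np.uint8);r=hsv[y0:y1,x0:x1];k[y0:y1,x0:x1]=cv2.inRange(r,(95,90,30),(130,255,255))
    c=max(cv2.findContours(k,0,2)[0],key=cv2.contourArea)
    w=np.array([onz(m,p[0],z)[:2] for p in c],np.float32);print(n,cv2.minAreaRect(w),len(c))
k=np.zeros(im.shape[:2],np.uint8);k[235:275,380:470]=cv2.inRange(hsv[235:275,380:470],(3,110,60),(20,255,255))
for i in range(1,*[cv2.connectedComponentsWithStats(k)[0]]):
    N,L,S,C=cv2.connectedComponentsWithStats(k);print("orange",S[i],C[i],onz(m,C[i],12))
for n,uv,z in(("rest base corners",(293,251),10),("",(347,253),10),("",(347,222),10),("",(294,222),10),("sadL",(299,235),63),("sadR",(341,236),63),("rim",(320,233),110),("handle",(327,213),90)):print(n,onz(m,uv,z))
a=cv2.resize(im[200:270,280:360],None,fx=5,fy=5,interpolation=2);b=cv2.resize(im[220:290,385:465],None,fx=5,fy=5,interpolation=2)
s=cv2.imread("pics/scene0.png");c=cv2.resize(s[155:225,290:370],None,fx=5,fy=5,interpolation=2)
d=cv2.resize(s[115:185,255:335],None,fx=5,fy=5,interpolation=2)
o=np.vstack([np.hstack([a,b]),np.hstack([c,d])]);o=cv2.convertScaleAbs(o,alpha=1.4);cv2.imwrite("pics/crop1.png",cv2.resize(o,(684,600)))
E
```

```text
tile ((453.9831237792969, 286.14971923828125), (140.9064483642578, 141.91018676757812), 10.675141334533691) 155
pip ((449.01190185546875, -278.0548095703125), (25.099849700927734, 80.38301086425781), 6.811825752258301) 21
orange [456 247   3   5  14] [456.9 249.1] [ 459.  -365.9   12. ]
orange [391 258   4   2   5] [392.6 258.2] [ 437.9 -185.9   12. ]
rest base corners [464.1  89.3  10. ]
 [455.2 -60.8  10. ]
 [542.8 -64.1  10. ]
 [546.1  86.   10. ]
sadL [500.4  69.2  63. ]
sadR [495.2 -42.7  63. ]
rim [497.   13.1 110. ]
handle [552.9  -6.5  90. ]
```

View pics/crop1.png

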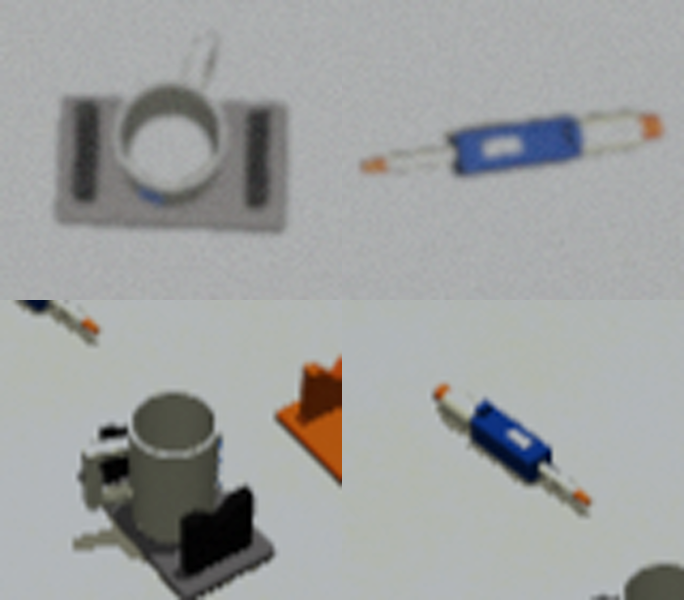

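The crop confirms that the grey base with black saddles holding the jug is the real rest. The pipette's thin tip points to image-left (+y) and its thick neck and button to −y. I'll move over the jug for a wrist look.

Request:
drive_tool([
  [-0.03,-0.03,0,0,0,4,0.085],
  [-0.06,-0.06,0,0,0,8,0.085],
  [-0.09,-0.09,0,0,0,12,0.085],
  [-0.115,-0.115,0,0,0,16,0.085],
  [-0.14,-0.142,0,0,0,20,0.085],
  [-0.17,-0.172,0,0,0,24,0.085],
  [-0.2,-0.204,0,0,0,28,0.085],
  [-0.228,-0.233,0,0,0,30.5,0.085],
], grip_force=30)

```text
clock: 0.77
tool_pos: [317.9, 322.3, 245.2]
ee_rot: [-180.0, 0.0, 134.9]
ft_force: [1.1, -0.2, 0.3]
width: 0.996
gripper_force: 0.0
```

Run:
```python
from h import *
print(tool()[0],get_state()["ee_rot"],get_state()["clock"]);t,R=tool();m=optics.camera_model("wrist");E=m["extrinsics"];print(m["fx"],R.inv().apply(E[:3,3]-t),R.inv().as_matrix()@E[:3,:3])
delta([470,10,300],[180,0,135])
```

```text
[317.88876619 322.34791532 245.16040122] [-1.79982513e+02  1.22509915e-03  1.34908936e+02] 0.7667
347.50960303954247 [ 8.22279037e+01  1.14524573e-01 -1.28415724e+02] [[ 1.07511783e-04 -9.47637432e-01 -3.19348219e-01]
 [ 9.99999936e-01  2.10592030e-04 -2.88253102e-04]
 [ 3.40411619e-04 -3.19348168e-01  9.47637395e-01]]
shift m [-0.3286 -0.1128 -0.0548] rot [-0.02  0.   -0.09]
```

Request:
drive_tool([
  [-0.038,-0.013,-0.006,0,0,0,0.085],
  [-0.076,-0.026,-0.013,0,0,0,0.085],
  [-0.114,-0.039,-0.019,0,0,0,0.085],
  [-0.152,-0.052,-0.025,0,0,0,0.085],
  [-0.19,-0.065,-0.032,0,0,0,0.085],
  [-0.228,-0.078,-0.038,0,0,0,0.085],
  [-0.266,-0.091,-0.044,0,0,0,0.085],
  [-0.3,-0.104,-0.05,0,0,0,0.085],
])

```text
clock: 1.43
tool_pos: [457.2, 36.5, 295.7]
ee_rot: [180.0, 0.0, 135.0]
ft_force: [0.6, -0.1, -0.2]
width: 0.995
gripper_force: 0.0
```

Request:
drive_tool([
  [-0.02,-0.008,0,0,0,0,0.085],
  [-0.02,-0.008,0,0,0,0,0.085],
  [-0.02,-0.008,0,0,0,0,0.085],
])

```text
clock: 1.68
tool_pos: [465.1, 18.0, 295.0]
ee_rot: [-180.0, -0.0, 134.9]
ft_force: [-0.7, 0.0, -0.8]
width: 0.992
gripper_force: 0.0
```

Run:
```python
from h import *
import pickle
s=get_state();print(s["tool_pos"],s["clock"]);m=optics.camera_model("wrist");im=optics.capture("wrist")[:,:,::-1]
cv2.imwrite("pics/w1.png",im);pickle.dump(m,open("w1.pkl","wb"))
```

```text
[465.07069745  17.98341051 295.00066789] 1.6833
```

View pics/w1.png

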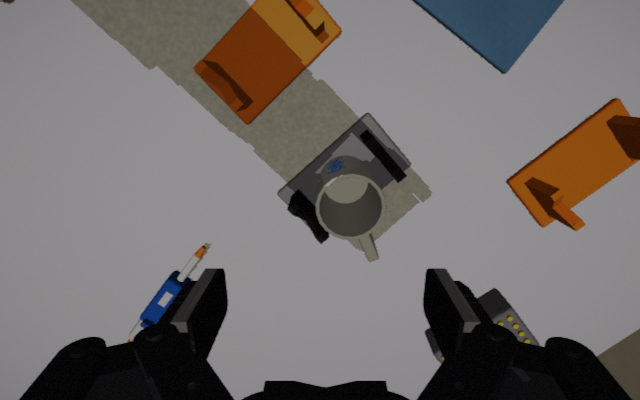

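The wrist image shows the jug's rim centred at about (350,206), the handle end at about (372,258), and the saddles at about (310,217) and (384,156).

Run:
```python
from h import *
import pickle
np.set_printoptions(precision=1,suppress=True)
m=pickle.load(open("w1.pkl","rb"))
P=lambda *a:print(a,onz(m,a[:2],a[2]))
for a in((350,206,110),(316,206,110),(384,206,110),(350,238,110),(372,257,105),(366,235,105),(310,217,63),(384,155,63),(279,194,10),(368,114,10),(410,163,10)):P(*a)
ms,mt=optics.camera_model("scene"),optics.camera_model("top")
print(two(ms,(331,184),mt,(319.5,233)))
im=cv2.imread("pics/w1.png")[150:270,280:420];cv2.imwrite("pics/w1c.png",cv2.convertScaleAbs(cv2.resize(im,None,fx=5,fy=5,interpolation=2),alpha=1.6))
```

```text
(350, 206, 110) [501.7  15.  110. ]
(316, 206, 110) [478.7  -7.9 110. ]
(384, 206, 110) [524.7  38.  110. ]
(350, 238, 110) [525.9  -8.1 110. ]
(372, 257, 105) [559.   -8.3 105. ]
(366, 235, 105) [536.7   4.1 105. ]
(310, 217, 63) [493.8 -34.5  63. ]
(384, 155, 63) [500.2  70.2  63. ]
(279, 194, 10) [457.8 -56.1  10. ]
(368, 114, 10) [465.1  88.3  10. ]
(410, 163, 10) [543.4  84.9  10. ]
(array([499. ,  13.9, 101.1]), np.float64(1.4472429883325049))
```

View pics/w1c.png

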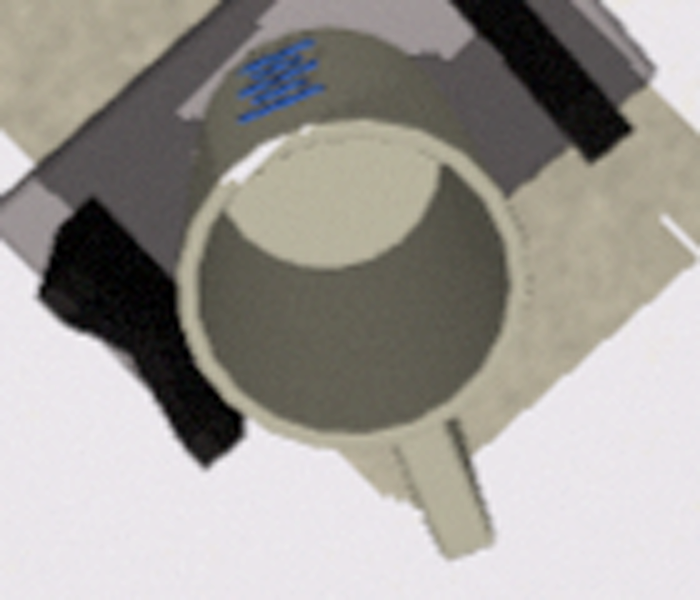

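Request:
drive_tool([
  [-0.01,0.01,0.03,0,0,0,0.085],
  [-0.02,0.018,0.06,0,0,0,0.085],
  [-0.0275,0.0235,0.095,0,0,0,0.085],
  [-0.0275,0.0235,0.13,0,0,0,0.085],
  [-0.0275,0.0235,0.155,0,0,0,0.085],
  [-0.0275,0.0235,0.175,0,0,0,0.085],
  [-0.0275,0.0235,0.195,0,0,0,0.085],
  [-0.0275,0.0235,0.21,0,0,0,0.085],
])

```text
clock: 2.4
tool_pos: [499.7, 17.7, 83.5]
ee_rot: [-179.9, -0.1, 135.2]
ft_force: [-0.6, 0.3, -0.0]
width: 0.997
gripper_force: 0.0
```

Request:
drive_tool([
  [0,0,0,0,0,0,0.075],
  [0,0,0,0,0,0,0.07],
  [0,0,0,0,0,0,0.067],
  [0,0,0,0,0,0,0.064],
  [0,0,0,0,0,0,0.06],
  [0,0,0,0,0,0,0.06],
], grip_force=30)

```text
clock: 2.9
tool_pos: [501.6, 16.2, 86.1]
ee_rot: [179.9, 0.1, 135.1]
ft_force: [-0.0, -0.3, -2.7]
width: 0.775
gripper_force: 33.5
```

Request:
drive_tool([
  [0,0,-0.005,0,0,0,0.06],
  [0,0,-0.015,0,0,0,0.06],
  [0,0,-0.03,0,0,0,0.06],
  [0,0,-0.05,0,0,0,0.06],
  [0,0,-0.07,0,0,0,0.06],
  [0,0,-0.09,0,0,0,0.06],
  [0,0,-0.105,0,0,0,0.06],
  [0,0,-0.11,0,0,0,0.06],
])

```text
clock: 3.57
tool_pos: [502.6, 16.1, 198.6]
ee_rot: [179.8, 0.2, 135.1]
ft_force: [-0.4, -1.1, -2.4]
width: 0.776
gripper_force: 33.7
```

Request:
drive_tool([
  [0.008,0.006,0,0,0,0,0.06],
  [0.024,0.017,0,0,0,0,0.06],
  [0.044,0.031,0,0,0,0,0.06],
  [0.064,0.045,0,0,0,0,0.06],
  [0.084,0.059,0,0,0,0,0.06],
  [0.104,0.073,0,0,0,0,0.06],
  [0.124,0.087,0,0,0,0,0.06],
  [0.144,0.101,0,0,0,0,0.06],
])

```text
clock: 4.23
tool_pos: [469.2, 190.8, 194.3]
ee_rot: [-179.9, -0.1, 135.1]
ft_force: [0.2, -0.1, -1.9]
width: 0.778
gripper_force: 33.8
```

Request:
drive_tool([
  [0.02,0.014,0,0,0,0,0.06],
  [0.04,0.028,0,0,0,0,0.06],
  [0.06,0.042,0,0,0,0,0.06],
  [0.074,0.052,0,0,0,0,0.06],
  [0.08,0.056,0,0,0,0,0.06],
  [0.08,0.056,0.01,0,0,0,0.06],
  [0.08,0.056,0.03,0,0,0,0.06],
  [0.08,0.056,0.05,0,0,0,0.06],
])

```text
clock: 4.9
tool_pos: [453.3, 284.9, 144.3]
ee_rot: [180.0, 0.0, 135.1]
ft_force: [-0.4, -0.2, -1.6]
width: 0.778
gripper_force: 33.8
```

Run:
```python
from h import *
s=get_state();print(s["tool_pos"],s["clock"],s["ft_force"]);
a=optics.capture("scene")[:,:,::-1];b=optics.capture("top")[:,:,::-1]
f=lambda i,x,y:cv2.convertScaleAbs(cv2.resize(i[y:y+130,x:x+130],None,fx=3,fy=3,interpolation=2),alpha=1.4)
cv2.imwrite("pics/place1.png",np.hstack([f(a,320,170),f(b,165,190)]))
im=b;m=optics.camera_model("top");hsv=cv2.cvtColor(im,cv2.COLOR_BGR2HSV)
```

```text
[453.31160963 284.87514303 144.25178542] 4.9 [-0.36714421 -0.2041981  -1.56942193]
```

View pics/place1.png

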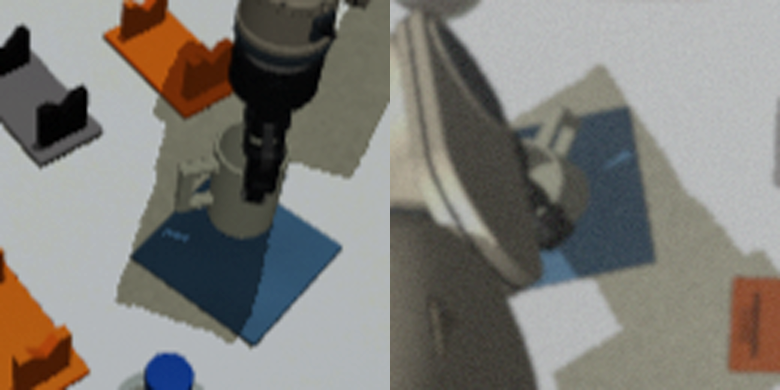

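The jug hangs upright over the tile's middle. I'll lower it gently.

Request:
drive_tool([
  [0,0,0.012,0,0,0,0.06],
  [0,0,0.025,0,0,0,0.06],
  [0,0,0.037,0,0,0,0.06],
  [0,0,0.045,0,0,0,0.06],
  [0,0,0.05,0,0,0,0.06],
  [0,0,0.053,0,0,0,0.06],
  [0,0,0.055,0,0,0,0.06],
  [0,0,0.055,0,0,0,0.06],
])

```text
clock: 5.67
tool_pos: [453.6, 285.6, 90.3]
ee_rot: [180.0, 0.0, 135.1]
ft_force: [-0.6, 0.4, -1.6]
width: 0.775
gripper_force: 34.5
```

Request:
drive_tool([
  [0,0,0.001,0,0,0,0.06],
  [0,0,0.002,0,0,0,0.06],
  [0,0,0.003,0,0,0,0.06],
  [0,0,0.004,0,0,0,0.06],
  [0,0,0.004,0,0,0,0.06],
])

```text
clock: 6.08
tool_pos: [453.4, 285.5, 86.3]
ee_rot: [-180.0, 0.0, 135.1]
ft_force: [0.3, 1.4, -0.8]
width: 0.777
gripper_force: 34.5
```

Request:
drive_tool([
  [0,0,0.0005,0,0,0,0.06],
  [0,0,0.001,0,0,0,0.06],
  [0,0,0.0015,0,0,0,0.06],
  [0,0,0.002,0,0,0,0.06],
  [0,0,0.002,0,0,0,0.06],
])

```text
clock: 6.5
tool_pos: [453.4, 285.4, 84.2]
ee_rot: [-180.0, -0.0, 135.1]
ft_force: [0.1, 0.2, -2.2]
width: 0.777
gripper_force: 34.5
```

Request:
drive_tool([
  [0,0,0.0005,0,0,0,0.06],
  [0,0,0.001,0,0,0,0.06],
  [0,0,0.001,0,0,0,0.06],
])

```text
clock: 6.75
tool_pos: [453.5, 285.5, 83.7]
ee_rot: [180.0, -0.0, 135.1]
ft_force: [-1.5, -0.5, 4.2]
width: 0.772
gripper_force: 34.9
```

Request:
drive_tool([
  [0,0,0.0005,0,0,0,0.06],
  [0,0,0.001,0,0,0,0.06],
  [0,0,0.001,0,0,0,0.06],
])

```text
clock: 7.0
tool_pos: [453.5, 285.5, 83.6]
ee_rot: [180.0, 0.0, 135.1]
ft_force: [-4.7, -2.5, 14.9]
width: 0.774
gripper_force: 35.8
```

Contact with the tile is confirmed. Next I release and rise.

Request:
drive_tool([
  [0,0,-0.001,0,0,0,0.066],
  [0,0,-0.001,0,0,0,0.07],
  [0,0,-0.001,0,0,0,0.08],
  [0,0,-0.001,0,0,0,0.085],
  [0,0,-0.001,0,0,0,0.085],
  [0,0,-0.001,0,0,0,0.085],
  [0,0,-0.004,0,0,0,0.085],
  [0,0,-0.01,0,0,0,0.085],
])

```text
clock: 7.67
tool_pos: [453.0, 285.2, 92.0]
ee_rot: [-179.9, -0.0, 135.1]
ft_force: [0.4, 0.6, -0.2]
width: 0.996
gripper_force: 0.0
```

Request:
drive_tool([
  [0,0,-0.015,0,0,0,0.085],
  [0,0,-0.035,0,0,0,0.085],
  [0,0,-0.06,0,0,0,0.085],
  [0,0,-0.09,0,0,0,0.085],
  [0,0,-0.12,0,0,0,0.085],
  [0,0,-0.15,0,0,0,0.085],
  [0,0,-0.17,0,0,0,0.085],
  [0,0,-0.17,0,0,0,0.085],
])

```text
clock: 8.33
tool_pos: [455.6, 286.8, 267.7]
ee_rot: [179.5, 0.1, 135.1]
ft_force: [0.4, -0.2, 0.3]
width: 0.997
gripper_force: 0.0
```

Run:
```python
from h import *
print(tool()[0]);delta([480,10,275],[180,0,96]);delta([449,-260,275],[180,0,96])
```

```text
[455.61833508 286.79165958 267.65467327]
shift m [-0.2128 -0.1787 -0.0084] rot [ 0.51 -0.05 39.07]
shift m [-0.3815 -0.3917 -0.0099] rot [ 0.51 -0.05 39.07]
```

Request:
drive_tool([
  [-0.026,-0.022,0,0,0,5,0.085],
  [-0.052,-0.044,0,0,0,10,0.085],
  [-0.078,-0.066,0,0,0,15,0.085],
  [-0.105,-0.088,0,0,0,20,0.085],
  [-0.132,-0.11,0,0,0,25,0.085],
  [-0.16,-0.134,0,0,0,30,0.085],
  [-0.188,-0.158,0,0,0,35,0.085],
  [-0.212,-0.178,-0.008,0,0,39,0.085],
])

```text
clock: 9.0
tool_pos: [476.3, 7.7, 268.9]
ee_rot: [-179.8, -0.0, 95.8]
ft_force: [0.1, 0.3, -0.0]
width: 0.997
gripper_force: 0.0
```

Request:
drive_tool([
  [0,0,0,0,0,0,0.085],
  [0,0,0,0,0,0,0.085],
  [0,0,0,0,0,0,0.085],
])

```text
clock: 9.25
tool_pos: [477.4, 9.8, 269.9]
ee_rot: [-180.0, -0.0, 96.1]
ft_force: [-0.7, 1.7, -1.1]
width: 0.995
gripper_force: 0.0
```

Run:
```python
from h import *
import pickle
s=get_state();print(s["tool_pos"],s["clock"]);m=optics.camera_model("wrist");im=optics.capture("wrist")[:,:,::-1]
cv2.imwrite("pics/w2.png",im);cv2.imwrite("pics/w2b.png",cv2.convertScaleAbs(im,alpha=1.5));pickle.dump(m,open("w2.pkl","wb"))
```

```text
[477.42874628   9.83579338 269.91616782] 9.25
```

View pics/w2b.png

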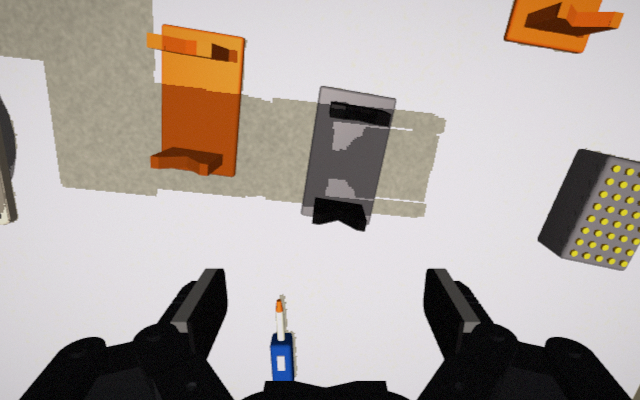

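Run:
```python
from h import *
a=optics.capture("scene")[:,:,::-1]
a=cv2.resize(a[175:235,295:365],None,fx=8,fy=8,interpolation=2)[:, :560]
b=cv2.imread("pics/w2.png")[75:240,290:410];b=cv2.resize(b,(349,480),interpolation=2)
o=np.hstack([a[:, 100:540],b]);o=np.uint8(255*(o/255.)**.45);cv2.imwrite("pics/sad.png",o);print(o.shape)
```

```text
(480, 789, 3)
```

View pics/sad.png

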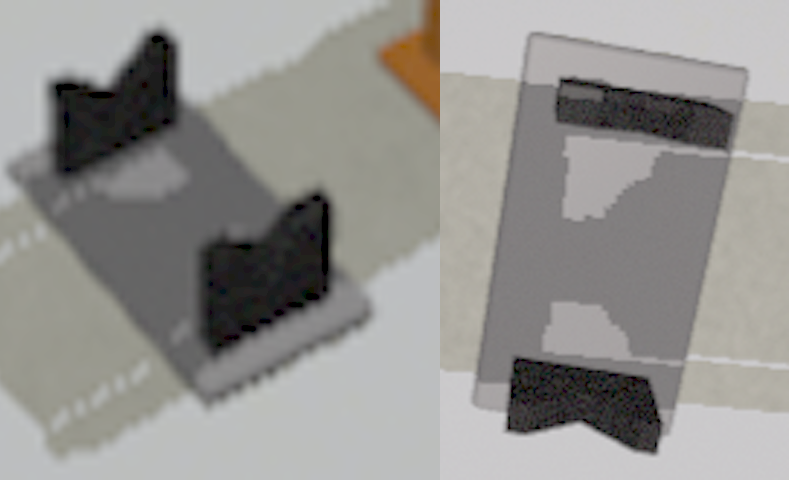

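Run:
```python
from h import *
import pickle
np.set_printoptions(precision=1,suppress=True)
m=pickle.load(open("w2.pkl","rb"));ms=optics.camera_model("scene")
c2p=lambda c,r:(290+(c-440)*.3438,75+r*.34375)
A,B,C,D=[onz(m,c2p(*p),10) for p in((530,33),(747,70),(473,405),(668,435))];print(A,B,C,D)
print("len",np.linalg.norm(A-B),np.linalg.norm(A-C),np.linalg.norm(B-D))
ctr=(A+B+C+D)/4; ax=((A-C)+(B-D))[:2];yaw=np.arctan2(ax[1],ax[0]);print("ctr",ctr,"yaw of +y axis",np.degrees(yaw))
u=np.array([np.cos(yaw),np.sin(yaw),0]);v=np.array([-u[1],u[0],0])
ctr[2]=0
def pr(m,P):
    E=m["extrinsics"];q=E[:3,:3].T@(P-E[:3,3]);return np.array([m["fx"]*q[0]/q[2]+m["cx"],m["fy"]*q[1]/q[2]+m["cy"]])
for n,top,h,half in(("wide",63,43,20),("narrow",68,53,15)):
  for s in(-1,1):
    for mm,cam in((m,"w"),(ms,"s")):
      for face in (-6,6):
        pts=[(-28,top),(-half,top),(0,h),(half,top),(28,top)]
        w=[pr(mm,ctr+u*(55*s+face)+v*y+np.array([0,0,z])) for y,z in pts]
        f=(lambda p:((p[0]-290)/.3438+440,(p[1]-75)/.34375)) if cam=="w" else (lambda p:((p[0]-295)*8-100,(p[1]-175)*8))
        if (cam=="w" and face*s>0 and s<0) or (cam=="s" and face>0):print(n,"side",s,cam,np.array([f(p) for p in w]).round().tolist())
```

```text
[464.5  89.1  10. ] [545.4  84.7  10. ] [456.  -57.6  10. ] [537.5 -62.3  10. ]
len 81.02712791836427 146.96393375364121 147.17029319778644
ctr [500.8  13.5  10. ] yaw of +y axis 86.82329647556803
wide side -1 w [[657.0, 454.0], [636.0, 451.0], [579.0, 422.0], [526.0, 434.0], [504.0, 431.0]]
wide side -1 s [[59.0, 93.0], [76.0, 85.0], [118.0, 98.0], [158.0, 44.0], [175.0, 36.0]]
wide side 1 s [[214.0, 267.0], [231.0, 259.0], [273.0, 269.0], [316.0, 214.0], [332.0, 206.0]]
narrow side -1 w [[659.0, 460.0], [623.0, 454.0], [580.0, 432.0], [540.0, 442.0], [503.0, 436.0]]
narrow side -1 s [[59.0, 84.0], [86.0, 71.0], [118.0, 81.0], [148.0, 41.0], [175.0, 28.0]]
narrow side 1 s [[214.0, 259.0], [242.0, 245.0], [273.0, 253.0], [306.0, 212.0], [333.0, 197.0]]
```

The far (−y) saddle matches the wide-notch prediction closely, so the wide notch is at −y. The pipette's tip already points to +y, so it doesn't need a flip. I'll move over the pipette.

Request:
drive_tool([
  [-0.03,-0.006,0,0,0,0,0.085],
  [-0.07,-0.014,0,0,0,0,0.085],
  [-0.108,-0.022,0,0,0,0,0.085],
  [-0.146,-0.03,0.005,0,0,0,0.085],
  [-0.184,-0.038,0.01,0,0,0,0.085],
  [-0.222,-0.046,0.02,0,0,0,0.085],
  [-0.258,-0.053,0.02,0,0,0,0.085],
  [-0.28,-0.058,0.02,0,0,0,0.085],
])

```text
clock: 10.02
tool_pos: [449.7, -276.5, 249.5]
ee_rot: [-180.0, -0.0, 96.1]
ft_force: [0.3, 0.3, 0.8]
width: 0.993
gripper_force: 0.0
```

Request:
drive_tool([
  [0,0,0,0,0,0,0.085],
  [0,0,0,0,0,0,0.085],
  [0,0,0,0,0,0,0.085],
])

```text
clock: 10.27
tool_pos: [449.9, -273.4, 249.9]
ee_rot: [-180.0, -0.1, 96.1]
ft_force: [0.6, 0.6, 0.3]
width: 0.996
gripper_force: 0.0
```

Run:
```python
from h import *
import pickle
np.set_printoptions(precision=1,suppress=True)
s=get_state();print(s["tool_pos"],s["ee_rot"],s["clock"]);m=optics.camera_model("wrist");im=optics.capture("wrist")[:,:,::-1]
cv2.imwrite("pics/w3.png",im);pickle.dump(m,open("w3.pkl","wb"))
hsv=cv2.cvtColor(im,cv2.COLOR_BGR2HSV)
k=cv2.inRange(hsv,(100,120,30),(130,255,255));k=cv2.morphologyEx(k,cv2.MORPH_CLOSE,np.ones((9,9)))
for c in cv2.findContours(k,0,2)[0]:
    if cv2.contourArea(c)<400:continue
    print("blue",cv2.boundingRect(c));
    w=np.array([onz(m,p[0],28)[:2] for p in c],np.float32);print(cv2.minAreaRect(w))
k=cv2.inRange(hsv,(3,110,60),(20,255,255))
N,L,S,C=cv2.connectedComponentsWithStats(k)
for i in range(1,N):
    if S[i][4]>30:print("or",S[i],onz(m,C[i],14))
```

```text
[ 449.9 -273.4  249.9] [-180.    -0.1   96.1] 10.2667
blue (310, 130, 27, 78)
((448.1693420410156, -275.0157470703125), (26.229318618774414, 81.4362564086914), 6.733603477478027)
or [318  69  10  16 124] [ 437.5 -185.2   14. ]
or [318 241  14  10 123] [ 458.8 -366.8   14. ]
```

View pics/w3.png

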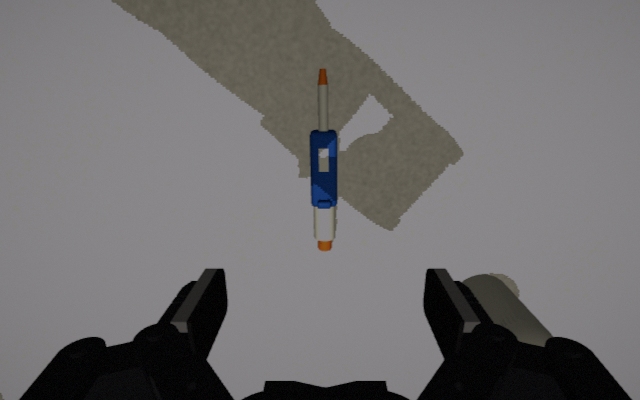

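The pipette sits at pixels (323,68)–(324,250): tip at the top, hook and neck at the bottom. Its centre is about (448.4,−277.5) with yaw 96.7. I'll descend and grasp the blue body.

Request:
drive_tool([
  [-0.002,-0.002,0.03,0,0,-0.6,0.055],
  [-0.004,-0.002,0.065,0,0,-0.6,0.055],
  [-0.004,-0.002,0.1,0,0,-0.6,0.055],
  [-0.004,-0.002,0.135,0,0,-0.6,0.055],
  [-0.004,-0.002,0.165,0,0,-0.6,0.055],
  [-0.004,-0.002,0.19,0,0,-0.6,0.055],
  [-0.004,-0.002,0.21,0,0,-0.6,0.055],
  [-0.004,-0.002,0.22,0,0,-0.6,0.055],
])

```text
clock: 10.98
tool_pos: [447.5, -276.6, 28.1]
ee_rot: [-179.8, -0.1, 96.8]
ft_force: [0.4, 0.4, -0.5]
width: 0.646
gripper_force: 0.0
```

Request:
drive_tool([
  [0,0,0.006,0,0,0,0.055],
  [0,0,0.012,0,0,0,0.055],
  [0,0,0.012,0,0,0,0.05],
  [0,0,0.012,0,0,0,0.04],
  [0,0,0.012,0,0,0,0.032],
  [0,0,0.012,0,0,0,0.024],
  [0,0,0.012,0,0,0,0.02],
  [0,0,0.012,0,0,0,0.02],
], grip_force=40)

```text
clock: 11.65
tool_pos: [448.9, -279.4, 19.5]
ee_rot: [179.9, 0.1, 96.7]
ft_force: [-1.2, 0.9, 6.6]
width: 0.322
gripper_force: 40.6
```

Request:
drive_tool([
  [0,0,-0.003,0,0,0,0.02],
  [0,0,-0.01,0,0,0,0.02],
  [0,0,-0.025,0,0,0,0.02],
  [0,0,-0.045,0,0,0,0.02],
  [0,0,-0.07,0,0,0,0.02],
  [0,0,-0.09,0,0,0,0.02],
  [0,0,-0.105,0,0,0,0.02],
  [0,0,-0.112,0,0,0,0.02],
])

```text
clock: 12.32
tool_pos: [449.0, -279.6, 132.9]
ee_rot: [179.8, 0.1, 96.7]
ft_force: [0.3, 0.4, -1.1]
width: 0.318
gripper_force: 39.7
```

Run:
```python
from h import *
s=get_state();print(s["tool_pos"],s["ee_rot"],s["ft_force"],s["ft_torque"]);delta([500.8,11.5,130],[180,0,86.8])
```

```text
[ 449.04519391 -279.59659751  132.94568324] [1.79846160e+02 1.28257067e-01 9.66649123e+01] [ 0.26336348  0.39961617 -1.0939971 ] [0.01910531 0.0137765  0.01093729]
shift m [0.2831 0.0852 0.0025] rot [0.16 0.11 9.87]
```

Request:
drive_tool([
  [0.015,0.005,0,0,0,1,0.02],
  [0.05,0.015,0,0,0,2.5,0.02],
  [0.085,0.025,0,0,0,4,0.02],
  [0.12,0.036,0,0,0,5,0.02],
  [0.155,0.047,0,0,0,6.5,0.02],
  [0.19,0.057,0,0,0,8,0.02],
  [0.225,0.068,0,0,0,9,0.02],
  [0.255,0.077,0,0,0,9.8,0.02],
])

```text
clock: 12.98
tool_pos: [494.9, -14.6, 130.2]
ee_rot: [-180.0, -0.0, 86.8]
ft_force: [0.3, 1.2, -1.2]
width: 0.316
gripper_force: 39.7
```

Request:
drive_tool([
  [0.018,0.0035,0,0,0,0,0.02],
  [0.027,0.005,0,0,0,0,0.02],
  [0.027,0.005,0,0,0,0,0.02],
  [0.027,0.005,0,0,0,0,0.02],
])

```text
clock: 13.32
tool_pos: [501.2, 9.6, 130.2]
ee_rot: [-180.0, 0.0, 86.9]
ft_force: [-0.7, -0.4, -1.0]
width: 0.319
gripper_force: 39.7
```

Run:
```python
from h import *
import pickle
np.set_printoptions(precision=1,suppress=True)
s=get_state();print(s["tool_pos"],s["ee_rot"],s["ft_force"],s["clock"]);delta([500.8,11.5,85],[180,0,86.8]);z=s["tool_pos"][2]-5.5
mw=optics.camera_model("wrist");w=optics.capture("wrist")[:,:,::-1]
b=optics.capture("top")[:,:,::-1];a=optics.capture("scene")[:,:,::-1]
g=lambda o:np.uint8(255*(o/255.)**.6)
f=cv2.resize(a[160:240,290:380],(445,395),interpolation=2)
cv2.imwrite("pics/p2.png",g(np.hstack([f,cv2.resize(w[0:395,140:480],(340,395))])))
cv2.imwrite("pics/w4.png",w);pickle.dump(mw,open("w4.pkl","wb"))
for n,im,m,(x0,y0,x1,y1) in(("w",w,mw,(240,0,420,400)),("s",a,optics.camera_model("scene"),(290,160,380,240))):
    hsv=cv2.cvtColor(im,cv2.COLOR_BGR2HSV);k=np.zeros(im.shape[:2],np.uint8);k[y0:y1,x0:x1]=cv2.inRange(hsv[y0:y1,x0:x1],(3,110,60),(20,255,255))
    N,L,S,C=cv2.connectedComponentsWithStats(k)
    for i in range(1,N):
        if S[i][4]>8:print(n,S[i],C[i],onz(m,C[i],z))
```

```text
[501.2   9.6 130.2] [-180.     0.    86.9] [-0.7 -0.4 -1. ] 13.3167
shift m [ 0. -0.  0.] rot [-0.   0.   0.1]
w [ 312   20   26   48 1007] [324.6  45.1] [506.2 104.9 124.7]
s [312 160   4   4   9] [313.7 161.3] [496.9 -81.3 124.7]
s [366 164  10  10  38] [370.7 168.7] [374.4  54.  124.7]
s [355 169  25  38 421] [370.8 187.4] [426.1 114.4 124.7]
s [361 170   4   3  11] [362.6 170.9] [400.5  46.1 124.7]
s [345 195   6   5  16] [347.5 197.3] [506.5 102.8 124.7]
```

View pics/p2.png

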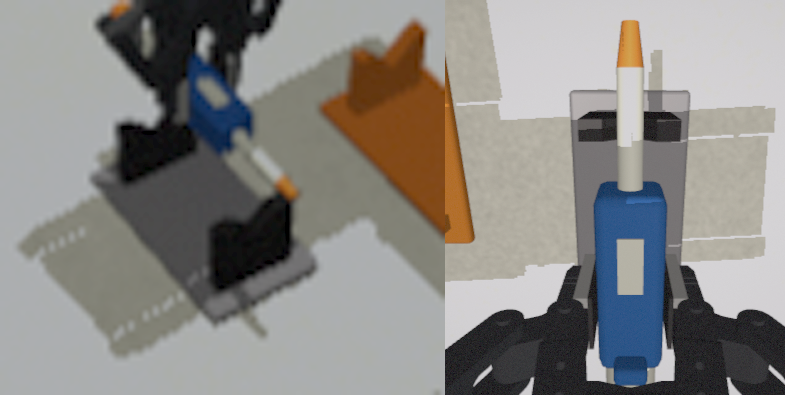

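Both views show the pipette level and aligned with the notch line, with the tip point at about (506,105) where 505.9 is expected. I'll lower it.

Request:
drive_tool([
  [0.001,-0.0004,0.008,0,0,0,0.02],
  [0.001,-0.0004,0.02,0,0,0,0.02],
  [0.001,-0.0004,0.032,0,0,0,0.02],
  [0.001,-0.0004,0.043,0,0,0,0.02],
  [0.001,-0.0004,0.051,0,0,0,0.02],
  [0.001,-0.0004,0.056,0,0,0,0.02],
  [0.001,-0.0004,0.058,0,0,0,0.02],
  [0.001,-0.0004,0.058,0,0,0,0.02],
])

```text
clock: 14.13
tool_pos: [501.0, 10.8, 71.8]
ee_rot: [-179.9, 0.0, 86.9]
ft_force: [0.5, 0.4, -1.6]
width: 0.319
gripper_force: 39.7
```

Request:
drive_tool([
  [0,0,0.001,0,0,0,0.02],
  [0,0,0.002,0,0,0,0.02],
  [0,0,0.003,0,0,0,0.02],
  [0,0,0.004,0,0,0,0.02],
  [0,0,0.004,0,0,0,0.02],
])

```text
clock: 14.55
tool_pos: [501.3, 11.0, 68.4]
ee_rot: [180.0, 0.0, 86.9]
ft_force: [0.2, -0.8, -0.3]
width: 0.319
gripper_force: 39.7
```

Request:
drive_tool([
  [0,0,0.0005,0,0,0,0.02],
  [0,0,0.001,0,0,0,0.02],
  [0,0,0.0015,0,0,0,0.02],
  [0,0,0.0015,0,0,0,0.02],
])

```text
clock: 14.88
tool_pos: [501.2, 10.9, 66.8]
ee_rot: [-180.0, 0.0, 86.9]
ft_force: [-0.7, 0.4, -1.2]
width: 0.32
gripper_force: 39.7
```

Request:
drive_tool([
  [0,0,0.0005,0,0,0,0.02],
  [0,0,0.001,0,0,0,0.02],
  [0,0,0.0015,0,0,0,0.02],
  [0,0,0.0015,0,0,0,0.02],
])

```text
clock: 15.22
tool_pos: [501.3, 11.0, 66.0]
ee_rot: [180.0, 0.0, 86.9]
ft_force: [-2.8, 1.2, 8.9]
width: 0.32
gripper_force: 41.0
```

Request:
drive_tool([
  [0,0,0.0005,0,0,0,0.02],
  [0,0,0.001,0,0,0,0.02],
  [0,0,0.001,0,0,0,0.02],
])

```text
clock: 15.47
tool_pos: [501.3, 11.0, 65.9]
ee_rot: [180.0, -0.0, 86.9]
ft_force: [-6.0, 1.4, 21.3]
width: 0.314
gripper_force: 42.6
```

Seated contact came at the expected height (66 mm). I'll relax the load, shift slightly to −x, then open slowly.

Request:
drive_tool([
  [0,-0.0005,-0.001,0,0,0,0.02],
  [0,-0.0005,-0.001,0,0,0,0.026],
  [0,-0.0005,-0.001,0,0,0,0.03],
  [0,-0.0005,-0.001,0,0,0,0.035],
  [0,-0.0005,-0.001,0,0,0,0.042],
  [0,-0.0005,-0.001,0,0,0,0.05],
  [0,-0.0005,-0.001,0,0,0,0.055],
  [0,-0.0005,-0.001,0,0,0,0.055],
], grip_force=20)

```text
clock: 16.13
tool_pos: [500.7, 11.0, 65.2]
ee_rot: [-180.0, 0.0, 86.9]
ft_force: [0.8, -0.1, -0.4]
width: 0.642
gripper_force: 0.0
```

Request:
drive_tool([
  [0,0,-0.01,0,0,0,0.055],
  [0,0,-0.03,0,0,0,0.055],
  [0,0,-0.055,0,0,0,0.055],
  [0,0,-0.085,0,0,0,0.055],
  [0,0,-0.115,0,0,0,0.055],
  [0,0,-0.145,0,0,0,0.055],
  [0,0,-0.175,0,0,0,0.055],
  [0,0,-0.19,0,0,0,0.055],
])

```text
clock: 16.8
tool_pos: [501.9, 11.0, 259.8]
ee_rot: [179.7, -0.0, 86.9]
ft_force: [0.1, 0.2, 0.3]
width: 0.638
gripper_force: 0.0
```

Request:
drive_tool([
  [-0.03,0,0,0,0,0,0.055],
  [-0.06,0,0,0,0,0,0.055],
  [-0.09,0,0,0,0,0,0.055],
  [-0.12,0,0,0,0,0,0.055],
  [-0.12,0,0,0,0,0,0.055],
  [-0.12,0,0,0,0,0,0.055],
  [-0.12,0,0,0,0,0,0.055],
])

```text
clock: 17.38
tool_pos: [493.9, -108.7, 255.7]
ee_rot: [180.0, -0.0, 86.8]
ft_force: [0.3, -0.1, -0.1]
width: 0.644
gripper_force: 0.0
```

Run:
```python
from h import *
np.set_printoptions(precision=1,suppress=True)
s=get_state();print(s["tool_pos"],s["clock"])
mw=optics.camera_model("wrist");w=optics.capture("wrist")[:,:,::-1]
b=optics.capture("top")[:,:,::-1];a=optics.capture("scene")[:,:,::-1];ms,mt=optics.camera_model("scene"),optics.camera_model("top")
g=lambda o:np.uint8(255*(o/255.)**.6)
cv2.imwrite("pics/p3.png",g(np.hstack([cv2.resize(a[165:285,290:440],(500,400),interpolation=2),cv2.resize(w[0:270,220:420],(296,400))])))
def pr(m,P):
    E=m["extrinsics"];q=E[:3,:3].T@(P-E[:3,3]);return m["fx"]*q[0]/q[2]+m["cx"],m["fy"]*q[1]/q[2]+m["cy"]
u=np.array([.0555,.998,0]);S=np.array([500.8,13.5,60])
for n,im,m in(("s",a,ms),("w",w,mw)):
  k=cv2.inRange(cv2.cvtColor(im,cv2.COLOR_BGR2HSV),(3,110,60),(20,255,255));N,L,St,C=cv2.connectedComponentsWithStats(k)
  for d in(92.5,-87.5):
    p=np.array(pr(m,S+u*d));j=[i for i in range(1,N) if np.hypot(*(C[i]-p))<15 and St[i][4]<500 and St[i][4]>5]
    print(n,d,"pred",p,[(C[i],St[i][4],onz(m,C[i],60)) for i in j])
```

```text
[ 493.9 -108.7  255.7] 17.3833
s 92.5 pred [347.6 211.7] [(array([347.3, 211.8]), np.int32(16), array([506.8, 105.5,  60. ]))]
s -87.5 pred [315.8 176.6] [(array([314.7, 175.9]), np.int32(13), array([497. , -78.4,  60. ]))]
w 92.5 pred [325.2 -99.4] []
w -87.5 pred [325.1 138. ] [(array([324.6, 138.5]), np.int32(250), array([495.5, -74.2,  60. ]))]
```

View pics/p3.png

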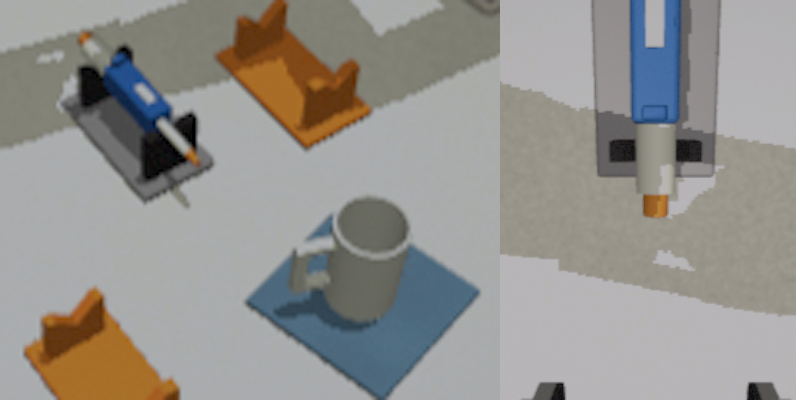

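Both ends of the pipette lie within about 1 px of the seated prediction. The jug stands upright well inside the tile and nothing else has moved, so I'm handing in.

```bash
python3 -c "
from workcell import close_job
print(close_job())"
```

```text
the job is handed in; nothing more can be done
None
```

The job is handed in after about 17.5 s of the 61 s: the jug stands upright on the blue tile with its whole foot inside the edges, and the pipette lies in the grey rest, neck in the wide notch and thin end in the narrow one, with both ends within about 1 px (roughly 2 mm) of the predicted seated position; no verdict came back.

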